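# Hold the amber filter cell in the open beam

## Task

Push the red tab of the light bench's shutter fully open, then take the amber reference cell out of the rack by its two white frosted faces, never touching the clear windows at its narrow ends with the fingers. Hold it upright in the light path, midway between source and detector above the cross on the base, so that the beam goes squarely through the middle of both windows, and finish while still holding it there, motionless in the air. Do not knock the cell against the bench, leave the other two cells standing in the rack and disturb nothing else on the worktop.

Things in the scene. Friction and masses are not known exactly. Their poses are not given: they have to be found in the camera images.
- beam_mid (a point): Point on the beam midway in the 83 mm gap, 75 mm above the worktop, above the engraved cross. y: along the beam to the light source (black tube with aluminium fins and shutter); x: across, away from the robot within 15 degrees; z up. The shutter guide begins 40 mm from it at +y, the detector tube 43 mm at -y; both reach 22 mm above the beam, the shutter's tab 44 mm.
- shutter (a joint): Slide of the shutter across the source's nose, m: 0 shut (steel plate before the lens), 0.030 end stop, fully open (aperture on the beam). Grows as the tab is pushed along the bench's +x, away from the robot; about 1 to 2 N of friction, stays where it is left. Starts between 0 and 0.006.
- shutter_tab (a point): Centre of the shutter's red upright tab, 10 x 10 mm and 20 mm tall, 34 mm above the beam and 45 mm from beam_mid at the bench's +y. The black guide below it ends 12 mm below this point. Axes as the bench.
- bench: The light bench (aluminium base 85 x 270 mm, 14 mm high, fixed to the worktop; grey box behind the detector); origin under the middle of its base, 75 mm below beam_mid; axes as there.
- rack_top (a point): Middle of the top of the blue rack, 21 mm above the worktop (54 x 176 mm, fixed). Four compartments in a row along its y, 43 mm apart (y = -64.5, -21.5, 21.5, 64.5 mm), each 15 mm along x by 25 mm along y, 17 mm deep, floor 4 mm above the worktop. Three hold a cell, one is empty.
- rack: The rack itself; origin under its middle on the worktop; a screwed lug 6 mm high at each end.
- amber_center (a point): Centre of the amber cell (amber glass, orange cap): 12.5 mm along x, 22.5 mm along y, 48 mm tall, 16 to 32 g. Wide faces at +x and -x: frosted white, to be gripped, up to 44 mm above the foot (then the narrower cap). Narrow ends at +y and -y: clear windows; light goes along y. Stands loosely in a compartment, y along the row, 31 mm of it above the rack, this point 7 mm above the rack.
- amber_cell: The amber cell; origin at the middle of its foot, 24 mm below amber_center; axes as there.
- amber_frost_front: The amber cell's frosted face at its -x side (gripping allowed).
- amber_frost_back: The amber cell's frosted face at its +x side (gripping allowed).
- amber_windows: The amber cell's two clear windows at its +y and -y ends (no touching).
- green_center (a point): Centre of the green reference cell (green cap), same sizes and axes; stays in the rack.
- grey_center (a point): Centre of the grey reference cell (grey cap), same sizes and axes; stays in the rack.
- sample_jar: Cream sample jar with a grey lid, 49 mm across, 40 mm tall, a bystander at the back left.
- kitchen_timer: White timer 56 x 66 x 16 mm, a bystander at the front right.
- weight_200: Cream weight 28 mm across, 48 mm tall, a bystander behind the bench.
- bottle_white: White bottle with a blue cap, 56 mm across, 112 mm tall, a bystander behind the bench.
- bottle_amber: Brown bottle with a black cap, 62 mm across, 138 mm tall, a bystander behind the bench.
- jar_0: Cream sample jar with a white lid, 49 mm across, 40 mm tall, a bystander behind the bench.
- jar_1: Cream sample jar with a white lid, like the other, a bystander behind the bench.
- stopper: Red-brown rubber stopper 34 mm across, 28 mm tall, a bystander at the back.
- tweezers: Steel tweezers 124 mm long lying flat, a bystander at the front right.

How it is judged (in metres and radians):
On the way, in this order (a step that is already met when the one before it is completed fails the run):
1. the shutter is pushed fully open (value of joint shutter above 0.026 m), for 0.2 s.
2. the amber cell is lifted clear of the rack by its two frosted faces (height (world z) of amber_center above 0.05 m and contact force between the fingers and amber_frost_front above 1 N and contact force between the fingers and amber_frost_back above 1 N), for 0.2 s.
At the end, for the whole second after the job is handed in: Shutter open (26 of 30 mm); amber cell held still by both frosted faces (over 1 N each), clear of bench and rack, its centre within 4 mm of the beam sideways, 10 mm in height, 12 mm of the gap's middle, upright and along the beam within 0.10 rad; green and grey cells upright in the rack (value of joint shutter above 0.026 m and x of amber_center in the frame of beam_mid between -0.004 and 0.004 m and y of amber_center in the frame of beam_mid between -0.012 and 0.012 m and z of amber_center in the frame of beam_mid between -0.01 and 0.01 m and angle between the y axis of amber_center and the y axis of beam_mid, either way round below 0.1 rad and angle between amber_center's own z axis and vertical below 0.1 rad and contact force between the fingers and amber_frost_front above 1 N and contact force between the fingers and amber_frost_back above 1 N and contact force between amber_cell and bench below 0.05 N and contact force between amber_cell and rack below 0.05 N and linear speed of amber_cell below 0.02 m/s and z of each of green_center, grey_center in the frame of rack_top below 0.012 m and angle between each of green_center, grey_center's own z axis and vertical below 0.2 rad); the arm keeps its last pose, push and grip.
It fails at once if the fingers press on the amber cell's clear windows (more than 0.5 N) (contact force between the fingers and amber_windows above 0.5 N).
It fails at once if the amber cell is knocked against the bench (more than 2 N) (contact force between amber_cell and bench above 2 N).
It fails at once if another cell is shifted by more than 15 mm (distance of any of green_center, grey_center from where it was at the start of the episode above 0.015 m).
It fails at once if a bystander is shifted by more than 20 mm (distance of any of sample_jar, kitchen_timer, weight_200, bottle_white, bottle_amber, jar_0, jar_1, stopper, tweezers from where it was at the start of the episode above 0.02 m).
It also fails if it takes over 51 s, if anything falls off the work surface, if the arm or the gripper's body presses on something with over 40 N, if the wrist force passes 120 N, or if a joint passes its speed limit or range.

## Robot

A 6-joint arm with a two-finger parallel gripper is mounted at the origin on a cart in front of the work surface, level with it; the furniture and walls round the work are solid. World frame = base frame: x ahead of the robot, y to its left, z up, the work surface at z = 0. Lengths are in m, angles in degrees, forces in N, time in s.
With the tool pointing down it reaches from about 0.275 to 1 m from the base axis. Payload 8.4 kg.
Tool frame: the origin (TCP) lies midway between the tips of the shut fingers; the grasp point (between the pads) lies manip.grip_depth behind it (manip.grip_depth is the distance from the TCP to the grasp point, in m); z points along the fingers, y is the direction in which the jaws open and shut (so a half turn about z gives the same grasp; the last joint's range is limited). The gripper opens to 85 mm and grips with 20 to 120 N. Pads are 22 mm wide; open, the fingers measure 114 mm over their backs; the gripper's body (76 mm by 85 mm) begins 54 mm behind the grasp point. The pads swing forward as they close: fully open they stand 13 mm farther back than shut.
Start: joints at [-76.742, 20.225, 93.587, -0, 66.188, -0.138], TCP at [0.145, -0.608, 0.231] pointing down, gripper open.
Joint ranges: [-150.9, 150.9], [-52.94, 120.26], [3.33, 152.33], [-74.26, 254.26], [0, 154.13], [-172.89, 172.89]. Speed limits (degrees/s): [127.2, 127.2, 159.86, 180, 180, 180].

## Interface

Orientations are given as [roll, pitch, yaw] about the fixed x, y, z axes, in that order (R = Rz(yaw) Ry(pitch) Rx(roll)).
In Python, from rig import manip gives the robot as it stands.
- The arm moves only by the tool play_rows, never from a script. Its argument "commands" is a list of rows, each a list of 7 numbers: the turn, a rotation vector about the world's x, y, z in rad, then the shift along the world's x, y, z in mm, then the opening, from 0 (shut) to 1 (fully open). In form: [[ax, ay, az, dx, dy, dz, grip], ...]. A call has 1 to 8 rows; each row is the pose to reach, as a shift and turn from the pose commanded when the call began; what a row does not reach only later rows make up. A row lasts 1/10 s, in which the tool goes at most 50 mm and 8.59 degrees, less where a joint would pass 70% of its speed; a pose out of reach is approached as far as the arm can. A call with a gripper value outside its range is refused whole. The fingers move at their own pace and stop on an object; "newtons" is the grip in N (left out, the last holds). Time passes only in rows, so rows that repeat a pose let the fingers close. It gives the time, the measured TCP pose, the force and the opening at its end, in the units of the state.
- manip.read_state(): the state, without advancing time (a new reading comes with each control period).
- manip.get_image(name): name is "scene" or "top"; returns a dict with "img" (420x560x3 uint8, blue, green, red), "K" (3x3 intrinsics, pixels), "extrinsics" (4x4, takes a point from camera to world coordinates). Camera axes: x right, y up, looking along -z (the intrinsics and any distortion apply to the point x, -y, -z); pixel columns grow to the right and rows downward; lengths in m; the calibration is good to about 2 mm. A picture is of the moment at which its call begins. There is no depth.
- manip.close_job(): hands the job in, once; it reports no verdict.
The state is a dict: "time_s": time; "qpos": joint angles; "qd": joint speeds; "joint_torque": joint torques, N m; "tool_pos": TCP position; "tool_rot": TCP orientation; "force": force on the tool from outside, world axes, zero at the start; "ft_torque": the same for the moment, N m; "opening": finger opening in m.
Only numpy, scipy, OpenCV 4.12 (cv2) and the standard library are available. Lean on these libraries where they do the work, as an engineer would, in place of code of your own. Each camera call takes 0.05 s, during which the arm holds its last target.

## Working session

There is one attempt and no reset: what is moved stays moved. The work goes in short steps, Python scripts to look and compute and a tool call to move; the robot and the scene stay as the last step left them, time stands still between calls to the robot, and variables do not carry over. Pictures are saved under pics/ and viewed, and the job is handed in when it is done.

Besides the shell and the picture viewer there is one more tool, called after ">>>" by a JSON object that holds its "fn" and its "kwargs". play_rows: Moves the arm, as the interface text tells. Its arguments: {"type":"object","properties":{"commands":{"type":"array","items":{"type":"array","items":{"type":"number"}}},"newtons":{"type":"number"}},"required":["commands"]}

```bash
ls; mkdir -p pics; python3 - <<'E'
from rig import manip
import cv2,numpy as np
print(manip.read_state(), manip.grip_depth)
for n in ("scene","top"):
    d=manip.get_image(n); cv2.imwrite(f"pics/{n}0.png",d["img"]); np.savez(f"pics/{n}0.npz",**{k:d[k] for k in("img","K","extrinsics")})
    print(n,d["K"].tolist(),np.round(d["extrinsics"],4).tolist(),[k for k in d])
E
```

```text
pics
{'time_s': 0.0, 'qpos': array([-7.67427189e+01,  2.02631071e+01,  9.36299343e+01, -1.40675164e-04,
        6.61886726e+01, -1.38557641e-01]), 'qd': array([-0.02556011, -0.03092689, -0.02285528,  0.03195487, -0.08693386,
       -0.06477682]), 'joint_torque': array([ 1.21343917e-03, -6.05239105e+01, -3.42070019e+01, -3.38139364e-05,
        9.41048143e-03, -1.53226040e-05]), 'tool_pos': array([ 0.14467401, -0.60752116,  0.23054852]), 'tool_rot': array([-1.79918286e+02, -6.89883726e-05,  1.33958956e+01]), 'force': array([ 0.32130034, -0.49620584, -0.33208179]), 'ft_torque': array([ 0.0037467 , -0.07861374,  0.01490878]), 'opening': 0.08543533635447215} 0.0187
scene [[399.70031661088535, 0.0, 280.2969575680334], [0.0, 399.70031661088535, 220.00372114573605], [0.0, 0.0, 1.0]] [[-0.8738, 0.3251, -0.3615, 0.1781], [-0.4861, -0.6009, 0.6345, 0.6278], [-0.0109, 0.7302, 0.6831, 0.8118], [0.0, 0.0, 0.0, 1.0]] ['img', 'K', 'extrinsics']
top [[544.4243848502277, 0.0, 274.58793258897236], [0.0, 544.4243848502277, 199.82198033518276], [0.0, 0.0, 1.0]] [[-0.2722, 0.8971, -0.3479, -0.029], [-0.9622, -0.2511, 0.1055, 0.1637], [0.0073, 0.3635, 0.9316, 1.6488], [0.0, 0.0, 0.0, 1.0]] ['img', 'K', 'extrinsics']
```

View pics/scene0.png

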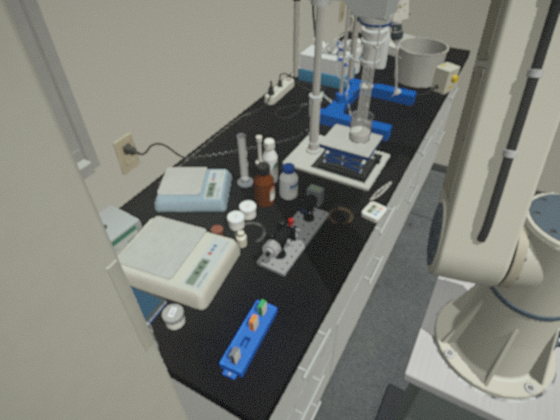

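View pics/top0.png

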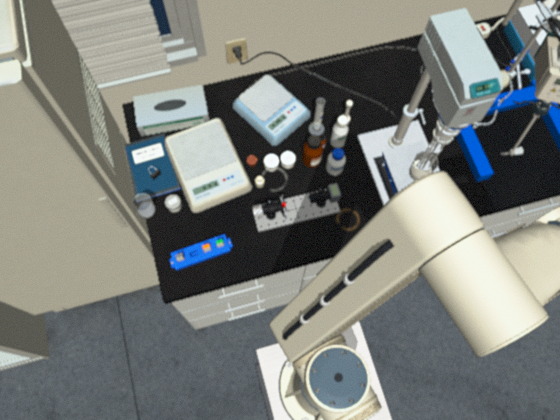

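The scene view shows the rack at about (248,337) and the bench at (293,240). The top view shows the rack at (201,251) and the bench at (297,207). I'll enlarge both areas.

```bash
cat > h.py <<'E'
import cv2,numpy as np
def load(f):
    d=np.load(f); return d["img"],d["K"],d["extrinsics"]
def crop(f,o,x0,y0,w,h,s):
    img,_,_=load(f); c=cv2.resize(img[y0:y0+h,x0:x0+w],None,fx=s,fy=s,interpolation=cv2.INTER_CUBIC)
    for i in range(0,w,10):
        cv2.putText(c,str(x0+i),(i*s,8),0,0.3,(0,255,255),1); cv2.line(c,(i*s,10),(i*s,14),(0,255,255),1)
    for i in range(0,h,10):
        cv2.putText(c,str(y0+i),(0,i*s+3),0,0.3,(0,255,255),1)
    cv2.imwrite(o,c)
def proj(P,K,E):
    P=np.atleast_2d(P); c=(P-E[:3,3])@E[:3,:3]
    q=np.c_[c[:,0],-c[:,1],-c[:,2]]@K.T
    return q[:,:2]/q[:,2:]
def ray(uv,K,E):
    uv=np.atleast_2d(uv); r=np.c_[uv,np.ones(len(uv))]@np.linalg.inv(K).T
    r=r*[1,-1,-1]; return E[:3,3],r@E[:3,:3].T
def atz(uv,z,K,E):
    o,r=ray(uv,K,E); z=np.broadcast_to(z,(len(r),)); return o+r*((z-o[2])/r[:,2])[:,None]
E
python3 - <<'E'
from h import *
crop("pics/scene0.npz","pics/s_rack.png",215,290,70,95,6)
crop("pics/scene0.npz","pics/s_bench.png",250,175,85,105,5)
crop("pics/top0.npz","pics/t_rack.png",160,225,85,55,8)
crop("pics/top0.npz","pics/t_bench.png",240,170,110,70,7)
E
```

```text
(no output)
```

View pics/s_rack.png

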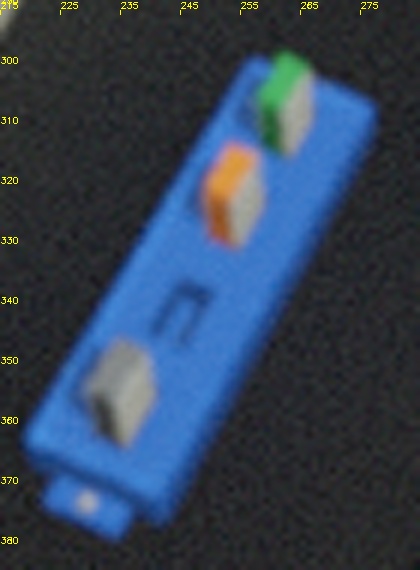

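View pics/s_bench.png

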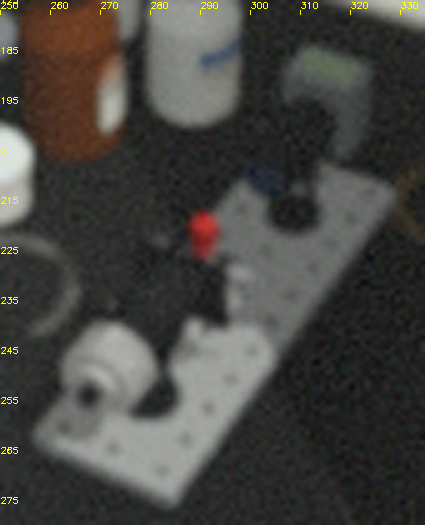

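View pics/t_rack.png

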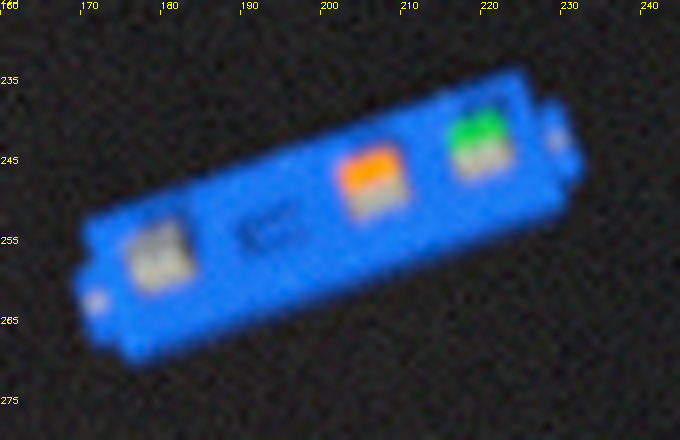

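View pics/t_bench.png

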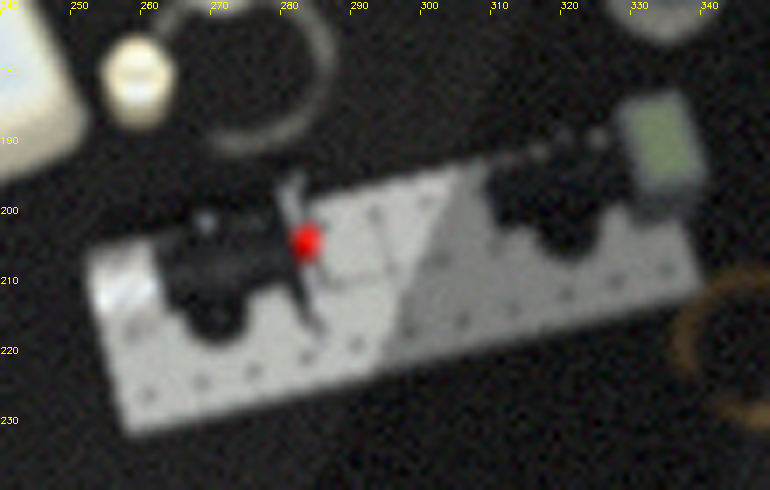

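The rack compartments in order from the top view's left are grey (180,256), empty (193,252), amber (206,248) and green (220,244). The red tab is at about (283,204) in top and (290,221) in scene. Next I fit the poses with edge-based least squares over both views.

```bash
cat > fit.py <<'E'
from h import *
from scipy.optimize import least_squares
from scipy.ndimage import map_coordinates
V={n:load(f"pics/{n}0.npz") for n in("top","scene")}
def pts(p,L):
    c,s=np.cos(p[2]),np.sin(p[2]); R=np.array([[c,-s,0],[s,c,0],[0,0,1]])
    return np.asarray(L)@R.T+[p[0],p[1],0]
def corners_init(L,obs):
    def f(p):
        r=[]
        for n,cs in obs.items():
            for i,uv in cs.items():
                r+=list(proj(pts(p,[L[i]]),*V[n][1:])[0]-uv)
        return r
    best=min((least_squares(f,[*x0,a]) for x0 in [(0.5,-0.1),(0.3,0.3)] for a in np.arange(-3,3.2,1)),key=lambda s:s.cost)
    return best.x,np.array(best.fun).reshape(-1,2)
def edgefit(p,edges,chan,half=4,loss=1.0,prior=None):
    """edges: list of (view,A,B,t0,t1)"""
    imgs={n:chan(V[n][0].astype(float)) for n in V}
    for it in range(6):
        obs=[]
        for (n,A,B,t0,t1) in edges:
            K,E=V[n][1:]
            a,b=proj(pts(p,[A,B]),K,E); d=b-a; L=np.hypot(*d); nn=np.array([-d[1],d[0]])/L
            for t in np.linspace(t0,t1,max(int(L*(t1-t0)),3)):
                s=np.arange(-half,half+.01,.1); q=a+d*t+nn*s[:,None]
                pr=map_coordinates(cv2.GaussianBlur(imgs[n],(0,0),.7),[q[:,1],q[:,0]],order=1)
                g=np.abs(np.gradient(pr,.1)); k=g.argmax()
                if g[k]>12 and 3<k<len(s)-4:
                    w=g*(np.abs(s-s[k])<1.5); so=(w*s).sum()/w.sum()
                    obs.append((n,A,B,t,a+d*t+nn*so))
        def f(q):
            r=[]
            for n,A,B,t,uv in obs:
                a,b=proj(pts(q,[A,B]),*V[n][1:]); d=b-a; r.append(((uv-a)[0]*-d[1]+(uv-a)[1]*d[0])/np.hypot(*d))
            return r
        s=least_squares(f,p,loss="soft_l1",f_scale=.3); p=s.x
        half=max(2,half-.6)
    r=np.array(f(p)); 
    for n in V:
        m=np.array([o[0]==n for o in obs]); 
        if m.any(): print(n,m.sum(),"rms px",np.sqrt((r[m]**2).mean()).round(3))
    for e in edges:
        m=[o[0]==e[0] and o[1] is e[1] and o[2] is e[2] for o in obs]
        if any(m): print(e[0],e[1],e[2],sum(m),"mean",r[m].mean().round(2))
    return p
E
cat > run1.py <<'E'
from fit import *
# rack
def box(lx,ly,h): return [[sx*lx/2,sy*ly/2,h] for sx,sy in((-1,-1),(1,-1),(1,1),(-1,1))]
R=box(.054,.176,.021); Rb=box(.054,.176,0)
# order: yaw guess. top: near robot = lower. +y left.
p,r=corners_init(R,{"top":{0:(230,252),1:(225,233.5),2:(170.5,252.5),3:(176,270)},"scene":{0:(277.5,306.5),1:(256.5,298.5),2:(219,363.5)}})
print("rack init",p,r.round(1).tolist())
blue=lambda im: im[...,0]-im[...,2]
ed=[]
for n in V:
    for i in range(4):
        a,b=R[i],R[(i+1)%4]
        if n=="scene" and i==3: continue
        if n=="scene" and i==2: continue
        if i in(0,2): ed+=[(n,a,b,.08,.22),(n,a,b,.78,.92)]
        elif n=="scene" and i==1: ed.append((n,a,b,.05,.95))
        elif n=="top" and i==1: ed.append((n,a,b,.05,.95))
ed+=[("scene",Rb[3],Rb[0],.05,.95),("top",Rb[3],Rb[0],.05,.95)]
pr=edgefit(p,ed,blue,half=3)
print("rack",pr, np.degrees(pr[2]))
B=box(.085,.270,.014); Bb=box(.085,.270,0)
p,r=corners_init(B,{"top":{0:(339,211),2:(252,204),3:(258,231.5)},"scene":{0:(328,197),2:(256.5,262),3:(283.5,275)}})
print("bench init",p,r.round(1).tolist())
gray=lambda im: im.mean(2)
ed=[("top",B[3],B[0],.05,.95),("top",B[2],B[3],.1,.9),("top",B[0],B[1],.05,.3),("top",B[1],B[2],.45,.62),
    ("scene",B[3],B[0],.05,.95),("scene",B[2],B[3],.35,.95)]
pb=edgefit(p,ed,gray,half=3)
print("bench",pb,np.degrees(pb[2]))
np.save("rack.npy",pr);np.save("bench.npy",pb)
# overlay
for n in V:
    im,K,E=V[n]; s=5
    for nm,pp,L in(("rack",pr,[R,Rb]),("bench",pb,[B,[[0,.02,.014],[0,-.02,.014],[.02,0,.014],[-.02,0,.014]],[[-.005,.04,.119],[.035,.04,.119],[.035,.05,.119],[-.005,.05,.119]]])):
        c=proj(pts(pp,[[0,0,.01]]),K,E)[0]; x0,y0=(c-55).astype(int)
        cr=cv2.resize(im[y0:y0+110,x0:x0+110],None,fx=s,fy=s,interpolation=cv2.INTER_CUBIC)
        for l in L:
            q=(proj(pts(pp,l),K,E)-[x0,y0]+.5)*s
            cv2.polylines(cr,[q.astype(int)],True,(0,255,255),1)
        cv2.imwrite(f"pics/ov_{n}_{nm}.png",cr)
E
python3 run1.py
```

```text
rack init [0.47594782 0.24747483 0.08390022] [[0.0, -2.3], [-0.6, 0.6], [-0.2, 0.7], [-0.6, -0.8], [0.3, 0.5], [0.7, 0.8], [0.6, -0.7]]
top 111 rms px 0.371
scene 138 rms px 0.407
top [-0.027, -0.088, 0.021] [0.027, -0.088, 0.021] 5 mean 0.68
top [-0.027, -0.088, 0.021] [0.027, -0.088, 0.021] 5 mean 0.68
top [0.027, -0.088, 0.021] [0.027, 0.088, 0.021] 50 mean 0.23
top [0.027, 0.088, 0.021] [-0.027, 0.088, 0.021] 5 mean 0.97
top [0.027, 0.088, 0.021] [-0.027, 0.088, 0.021] 5 mean 0.97
scene [-0.027, -0.088, 0.021] [0.027, -0.088, 0.021] 6 mean 0.08
scene [-0.027, -0.088, 0.021] [0.027, -0.088, 0.021] 6 mean 0.08
scene [0.027, -0.088, 0.021] [0.027, 0.088, 0.021] 66 mean 0.22
scene [-0.027, 0.088, 0] [-0.027, -0.088, 0] 66 mean 0.49
top [-0.027, 0.088, 0] [-0.027, -0.088, 0] 51 mean 0.0
rack [0.47915847 0.24693004 0.08397717] 4.811537370905616
bench init [ 0.5402408  -0.08243824  0.0183186 ] [[1.5, -3.9], [0.3, 2.0], [1.7, -1.3], [-1.5, 12.8], [-0.2, -1.6], [1.3, -3.0]]
top 112 rms px 0.384
scene 86 rms px 0.372
top [-0.0425, 0.135, 0.014] [-0.0425, -0.135, 0.014] 75 mean -0.08
top [0.0425, 0.135, 0.014] [-0.0425, 0.135, 0.014] 20 mean -0.27
top [-0.0425, -0.135, 0.014] [0.0425, -0.135, 0.014] 6 mean 0.81
top [0.0425, -0.135, 0.014] [0.0425, 0.135, 0.014] 11 mean 0.83
scene [-0.0425, 0.135, 0.014] [-0.0425, -0.135, 0.014] 68 mean 0.14
scene [0.0425, 0.135, 0.014] [-0.0425, 0.135, 0.014] 18 mean 0.62
bench [ 0.53184827 -0.07602381 -0.01743079] -0.9987108742274561
```

```bash
python3 - <<'E'
import cv2,numpy as np
a=[cv2.resize(cv2.imread(f"pics/ov_{n}_{m}.png"),(400,300) if 0 else (400,400)) for n in("top","scene") for m in("rack","bench")]
cv2.imwrite("pics/ov_a.png",np.hstack(a[:2]));cv2.imwrite("pics/ov_b.png",np.hstack(a[2:]))
E
```

```text
(no output)
```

View pics/ov_a.png

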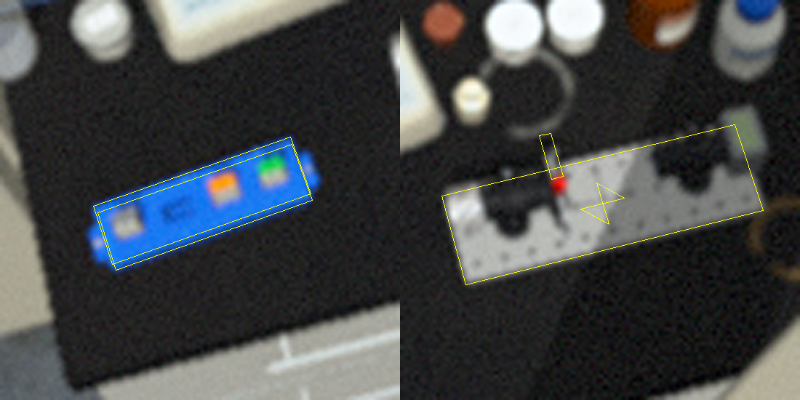

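View pics/ov_b.png

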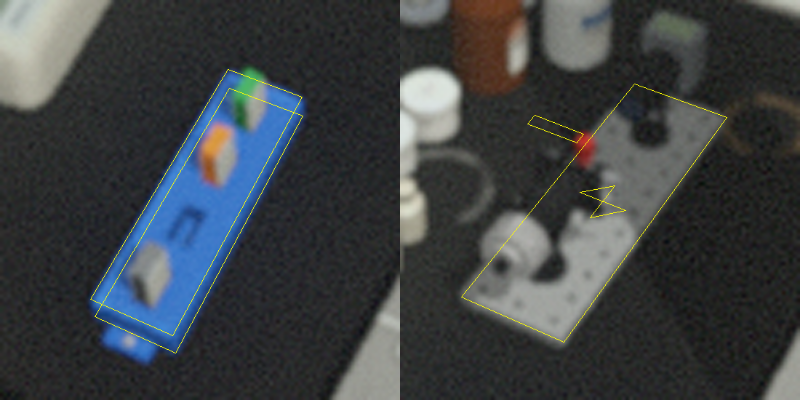

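```bash
cat > run2.py <<'E'
from fit import *
pr,pb=np.load("rack.npy"),np.load("bench.npy")
def tri(obs):
    def f(P): return np.concatenate([proj(P,*V[n][1:])[0]-uv for n,uv in obs.items()])
    s=least_squares(f,[.5,0,.05]); return s.x,s.fun.round(2)
def loc(p,P):
    c,s=np.cos(p[2]),np.sin(p[2]); d=P-np.r_[p[:2],0]; return np.r_[c*d[0]+s*d[1],-s*d[0]+c*d[1],d[2]]
# red centroid
o={}
for n in V:
    im=V[n][0].astype(float); m=np.clip(im[...,2]-np.maximum(im[...,0],im[...,1])*1.0-60,0,80)
    ref=proj(pts(pb,[[-.01,.045,.109]]),*V[n][1:])[0]; yy,xx=np.mgrid[:420,:560]
    m*=(np.hypot(xx-ref[0],yy-ref[1])<9); o[n]=np.array([(m*xx).sum(),(m*yy).sum()])/m.sum()
print("red px",{k:v.round(2).tolist() for k,v in o.items()})
P,r=tri(o); print("tab",P,r,"bench frame",loc(pb,P))
for n in V: print("cross pred",n,proj(pts(pb,[[0,0,.014]]),*V[n][1:]).round(1))
# amber center of cap top clicks
P,r=tri({"top":(204.8,245.2),"scene":(253.5,314.5)}); print("amber cap",P,r,loc(pr,P), "pred", pts(pr,[[0,-.0215,.028]]))
for nm,uv in {"stand":(404,140),"hotplate corner":(358,133),"hp2":(385,205),"flask":(425,170),"bottle amber":(312,160),"bottle white":(336,165)}.items():
    print(nm,atz([uv],0.02,*V["top"][1:])[0].round(3))
E
python3 run2.py
```

```text
red px {'top': [283.38, 204.05], 'scene': [290.37, 220.3]}
tab [ 0.52421758 -0.03193152  0.11360447] [-0.04 -0.08  0.07  0.03] bench frame [-0.00839805  0.04395259  0.11360447]
cross pred top [[295.2 209.4]]
cross pred scene [[295.2 235.9]]
amber cap [0.47694345 0.22740846 0.06731114] [-0.01 -0.01  0.01  0.  ] [-0.00384465 -0.01926699  0.06731114] pred [[0.48096185 0.2255058  0.028     ]]
stand [ 0.67  -0.498  0.02 ]
hotplate corner [ 0.736 -0.358  0.02 ]
hp2 [ 0.467 -0.357  0.02 ]
flask [ 0.547 -0.526  0.02 ]
bottle amber [ 0.682 -0.178  0.02 ]
bottle white [ 0.643 -0.249  0.02 ]
```

>>> {"fn": "play_rows", "kwargs": {"commands": [[0,0,0.08,22,40,0,0],[0,0,0.17,44,80,0,0],[0,0,0.25,66,120,0,0],[0,0,0.33,88,160,0,0],[0,0,0.42,110,200,0,0],[0,0,0.5,132,240,0,0],[0,0,0.58,155,277,0,0],[0,0,0.66,175,312,0,0]], "newtons": 20}}

```text
time_s: 0.9
tool_pos: [0.3203, -0.2942, 0.2312]
tool_rot: [-180.0, -0.0, 51.4]
force: [1.0, -0.2, 0.6]
opening: -0.0002
```

>>> {"fn": "play_rows", "kwargs": {"commands": [[0,0,0.08,20,33,0,0],[0,0,0.17,39,66,0,0],[0,0,0.25,58,98,0,0],[0,0,0.33,78,131,0,0],[0,0,0.42,97,164,0,0],[0,0,0.5,116,197,0,0],[0,0,0.58,136,229,0,0],[0,0,0.66,155,262,0,0]]}}

```text
time_s: 1.7
tool_pos: [0.4753, -0.0325, 0.2312]
tool_rot: [-180.0, 0.0, 89.2]
force: [0.1, 0.2, -0.5]
opening: -0.0001
```

>>> {"fn": "play_rows", "kwargs": {"commands": [[0,0,0,0,0,-20,0],[0,0,0,0,0,-50,0],[0,0,0,0,0,-75,0],[0,0,0,0,0,-95,0],[0,0,0,0,0,-105,0],[0,0,0,0,0,-105,0]]}}

```text
time_s: 2.3
tool_pos: [0.4738, -0.0339, 0.1251]
tool_rot: [-179.8, -0.0, 89.0]
force: [-0.0, 0.0, 1.6]
opening: 0.0003
```

```bash
cat > look.py <<'E'
import sys
from rig import manip
from h import *
t=sys.argv[1]
s=manip.read_state(); print(s["time_s"],s["tool_pos"].round(4),s["tool_rot"].round(2),s["force"].round(2),s["opening"])
for n in ("scene","top"):
    d=manip.get_image(n); np.savez(f"pics/{n}{t}.npz",**{k:d[k] for k in("img","K","extrinsics")})
    q=proj(s["tool_pos"],d["K"],d["extrinsics"])[0]; print(n,"tcp px",q.round(1))
    crop(f"pics/{n}{t}.npz",f"pics/c_{n}{t}.png",int(max(0,q[0]-50)),int(max(0,q[1]-50)),100,100,4)
a=[cv2.imread(f"pics/c_{n}{t}.png") for n in("scene","top")]
cv2.imwrite(f"pics/c{t}.png",np.hstack(a))
E
python3 look.py 1
```

```text
2.3 [ 0.4738 -0.0339  0.1251] [-1.7984e+02 -1.0000e-02  8.9030e+01] [-0.03  0.03  1.56] 0.0003376649886539146
scene tcp px [308.7 223.1]
top tcp px [288.8 217.7]
```

View pics/c1.png

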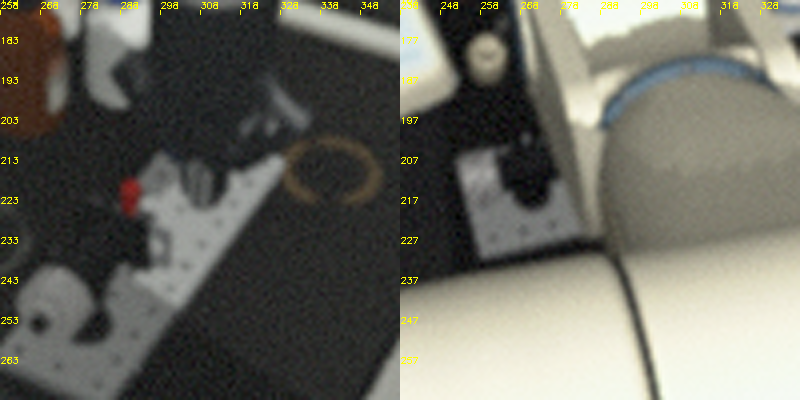

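The scene view shows the fingertips at (308,224), as the calibration predicts, in front of the red tab at (290,221). I'll descend and then push.

>>> {"fn": "play_rows", "kwargs": {"commands": [[0,0,0,0,0,-10,0],[0,0,0,0,0,-20,0],[0,0,0,6,1,-20,0],[0,0,0,12,1,-20,0],[0,0,0,18,1,-20,0],[0,0,0,22,1,-20,0],[0,0,0,22,1,-20,0]]}}

```text
time_s: 3.1
tool_pos: [0.4978, -0.033, 0.1065]
tool_rot: [179.9, 0.0, 89.0]
force: [-0.3, -0.1, 0.9]
opening: 0.0002
```

>>> {"fn": "play_rows", "kwargs": {"commands": [[0,0,0,3,0,0,0],[0,0,0,6,0,0,0],[0,0,0,9,0,0,0],[0,0,0,12,0,0,0],[0,0,0,15,0,0,0],[0,0,0,18,0,0,0]]}}

```text
time_s: 3.7
tool_pos: [0.5149, -0.0331, 0.1063]
tool_rot: [-180.0, 0.0, 89.0]
force: [-0.7, -1.0, 1.2]
opening: -0.0002
```

```bash
python3 look.py 2
```

```text
3.7 [ 0.5149 -0.0331  0.1063] [-1.7998e+02  1.0000e-02  8.9030e+01] [-0.69 -1.02  1.17] -0.00022600852633249067
scene tcp px [293.8 223.3]
top tcp px [284.5 207.5]
```

View pics/c2.png

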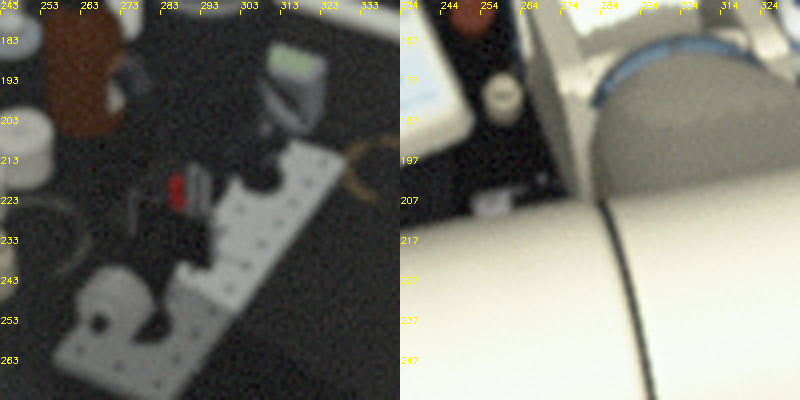

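The fingers now sit against the tab at (287,221), which has moved slightly. I'll push on in small steps and watch the force.

>>> {"fn": "play_rows", "kwargs": {"commands": [[0,0,0,3,0,0,0],[0,0,0,6,0,0,0],[0,0,0,9,0,0,0],[0,0,0,12,0,0,0],[0,0,0,14,0,0,0],[0,0,0,16,0,0,0]]}}

```text
time_s: 4.4
tool_pos: [0.5309, -0.033, 0.1062]
tool_rot: [-180.0, 0.0, 89.0]
force: [-0.7, -0.6, 0.1]
opening: -0.0001
```

>>> {"fn": "play_rows", "kwargs": {"commands": [[0,0,0,1,0,0,0],[0,0,0,2,0,0,0],[0,0,0,3,0,0,0],[0,0,0,4,0,0,0]]}}

```text
time_s: 4.8
tool_pos: [0.5326, -0.033, 0.106]
tool_rot: [-179.7, -0.0, 89.0]
force: [-11.0, -2.2, 7.8]
opening: -0.0003
```

>>> {"fn": "play_rows", "kwargs": {"commands": [[0,0,0,1,0,0,0],[0,0,0,2,0,0,0],[0,0,0,3,0,0,0],[0,0,0,3,0,0,0]]}}

```text
time_s: 5.2
tool_pos: [0.533, -0.033, 0.1058]
tool_rot: [-179.5, -0.0, 89.0]
force: [-19.0, -1.0, 14.8]
opening: -0.0001
```

The force rose to 19 N with the tool stopped at x≈0.533, which is the end stop. I'll back off, rise and check.

>>> {"fn": "play_rows", "kwargs": {"commands": [[0,0,0,-5,0,0,0],[0,0,0,-15,0,0,0],[0,0,0,-30,0,0,0],[0,0,0,-45,0,0,0],[0,0,0,-50,20,30,0],[0,0,0,-50,50,60,0],[0,0,0,-50,85,80,0],[0,0,0.0,-50,120,80,0]]}}

```text
time_s: 6.0
tool_pos: [0.4897, 0.0885, 0.1895]
tool_rot: [179.6, -0.1, 89.0]
force: [-0.4, 0.5, 0.9]
opening: -0.0
```

```bash
python3 look.py 3; python3 - <<'E'
from h import *
crop("pics/scene3.npz","pics/s3.png",240,170,100,110,5)
crop("pics/top3.npz","pics/t3.png",150,170,200,100,4)
E
```

```text
6.0 [0.4897 0.0885 0.1895] [ 1.7962e+02 -9.0000e-02  8.8980e+01] [-0.39  0.45  0.93] -1.7967270188451347e-05
scene tcp px [278.8 233.2]
top tcp px [246.6 216. ]
```

View pics/s3.png

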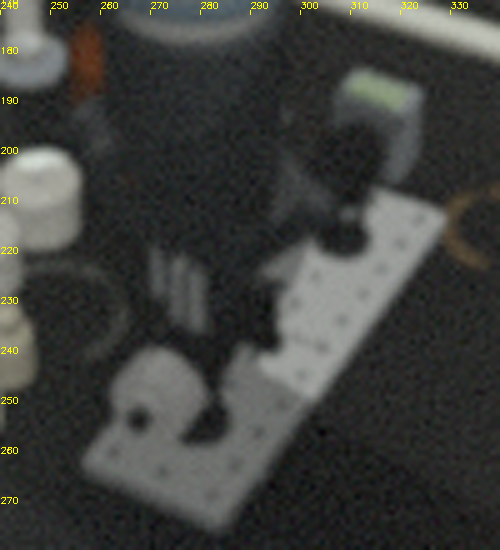

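View pics/t3.png

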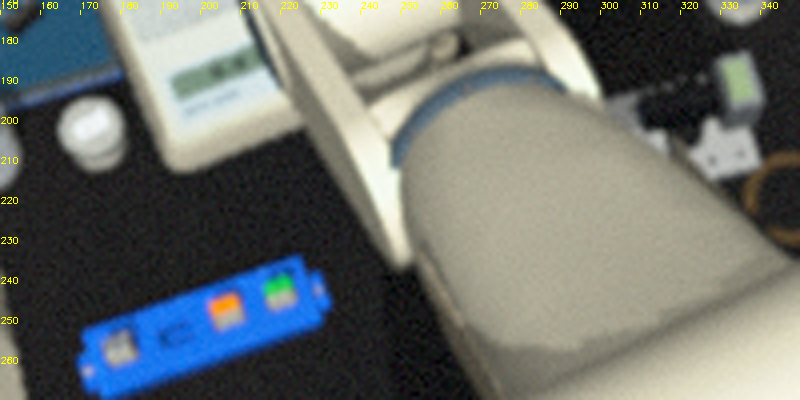

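The gripper hides the tab in this view. I'll fit the three cells by silhouette to refine the grasp target.

```bash
cat > run3.py <<'E'
from fit import *
pr=np.load("rack.npy")
S=10
def render(P,n,x0,y0,w,h):
    q=(proj(P,*V[n][1:])-[x0,y0]+.5)*S
    m=np.zeros((h*S,w*S),np.uint8); cv2.fillConvexPoly(m,cv2.convexHull((q*16).round().astype(np.int32)),255,shift=4)
    return cv2.GaussianBlur(cv2.resize(m,(w,h),interpolation=cv2.INTER_AREA).astype(float)/255,(0,0),.7)
body=[[a*.00625,b*.01125,z] for a in(-1,1) for b in(-1,1) for z in(.021,.048)]
cap=[[a*.0055,b*.0105,z] for a in(-1,1) for b in(-1,1) for z in(.048,.052)]
cell=np.array(body+cap)
def fitcell(yc,views):
    def f(v):
        r=[]
        for n in views:
            im=V[n][0].astype(float)
            c0=proj(pts(pr,[[0,yc,.036]]),*V[n][1:])[0]; w=h=30; x0,y0=(c0-15).astype(int)
            c=im[y0:y0+h,x0:x0+w]; nb=1-np.clip((c[...,0]-c[...,2])/150,0,1)  # not blue
            m=render(pts([*v[:2],pr[2]],cell),n,x0,y0,w,h)
            core=cv2.GaussianBlur(m,(0,0),1)>.02
            r.append(((nb-m)*core).ravel())
        return np.concatenate(r)
    v=pts(pr,[[0,yc,0]])[0][:2]
    from scipy.optimize import minimize
    best=None
    s=minimize(lambda v:(f(v*1e-3)**2).sum(),v*1e3,method="Nelder-Mead",options=dict(initial_simplex=[v*1e3,v*1e3+[4,0],v*1e3+[0,4]]))
    return s.x,s.fun
def loc(p,P):
    c,s=np.cos(p[2]),np.sin(p[2]); d=P-p[:2]; return np.r_[c*d[0]+s*d[1],-s*d[0]+c*d[1]]
for nm,yc in(("green",-.0645),("amber",-.0215),("grey",.0645)):
    for vs in(["top"],["scene"],["top","scene"]):
        x,c=fitcell(yc,vs); print(nm,vs,x.round(1),round(c,2),"rack frame off",(loc(pr,x*1e-3)*1e3-[0,yc*1e3]).round(1))
E
python3 run3.py
```

```text
green ['top'] [480.9 183.4] 2.73 rack frame off [-3.6  1. ]
green ['scene'] [481.8 186. ] 24.87 rack frame off [-2.4  3.5]
green ['top', 'scene'] [481.3 184.5] 29.15 rack frame off [-3.1  2.1]
amber ['top'] [480.7 226.5] 4.43 rack frame off [-0.1  1. ]
amber ['scene'] [479.9 228. ] 13.6 rack frame off [-0.9  2.6]
amber ['top', 'scene'] [480.2 227. ] 18.94 rack frame off [-0.6  1.6]
grey ['top'] [472.2 310.9] 0.96 rack frame off [-1.6 -0.2]
grey ['scene'] [471.9 313.3] 6.3 rack frame off [-1.6  2.2]
grey ['top', 'scene'] [472.3 312.6] 9.15 rack frame off [-1.3  1.5]
```

>>> {"fn": "play_rows", "kwargs": {"commands": [[0,0,0.02,-2,28,0,0.6],[0,0,0.04,-4,58,0,0.6],[0,0,0.06,-6,88,-10,0.6],[0,0,0.08,-8,118,-20,0.6],[0,0,0.098,-9.5,138,-40,0.6],[0,0,0.098,-9.5,138,-65,0.6],[0,0,0.098,-9.5,138,-85,0.6],[0,0,0.098,-9.5,138,-85,0.6]]}}

```text
time_s: 6.9
tool_pos: [0.4765, 0.224, 0.0989]
tool_rot: [-179.8, 0.1, 94.7]
force: [-0.5, -0.6, 0.9]
opening: 0.0511
```

```bash
python3 look.py 4; python3 - <<'E'
from h import *
crop("pics/scene4.npz","pics/s4.png",250,175,85,105,5)
E
```

```text
6.9 [0.4765 0.224  0.0989] [-1.7977e+02  9.0000e-02  9.4660e+01] [-0.47 -0.59  0.94] 0.05112380833841078
scene tcp px [253.7 305. ]
top tcp px [204.8 242. ]
```

View pics/c4.png

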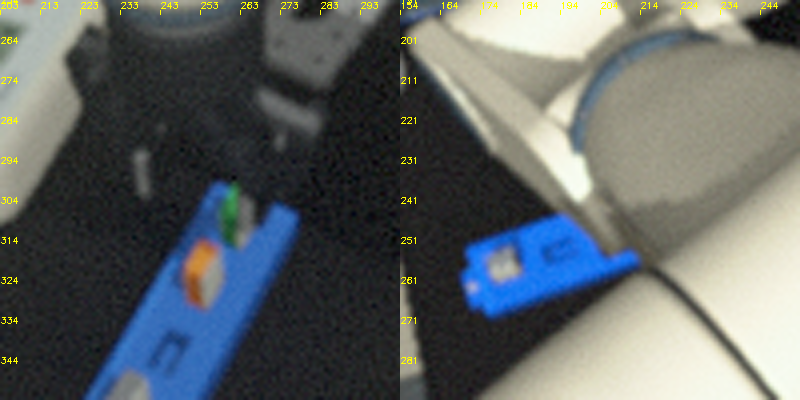

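View pics/s4.png

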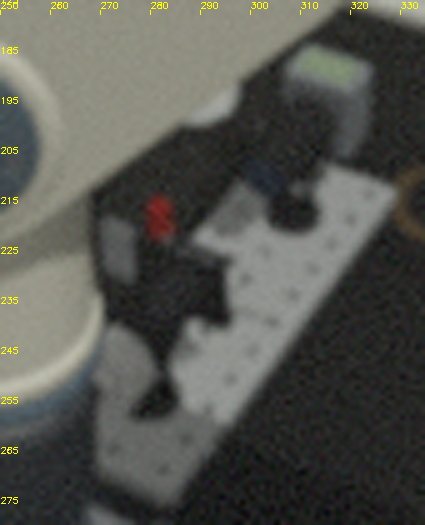

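>>> {"fn": "play_rows", "kwargs": {"commands": [[0,0,0,2,1,0,0.6],[0,0,0,2,1,0,0.6],[0,0,0,2,1,0,0.6],[0,0,0,2,1,0,0.6]]}}

```text
time_s: 7.4
tool_pos: [0.4806, 0.2261, 0.1018]
tool_rot: [179.9, -0.0, 94.6]
force: [0.3, -0.4, 0.2]
opening: 0.0511
```

```bash
python3 - <<'E'
from rig import manip
from h import *
for i in range(3):
    manip.get_image("scene"); s=manip.read_state(); print(s["time_s"],s["tool_pos"].round(4),s["tool_rot"].round(2))
_,K,E=load("pics/scene4.npz"); pb=np.load("bench.npy")
c,s=np.cos(pb[2]),np.sin(pb[2])
for x in (-.0084,.010,.0135,.0165,.0195,.0225): print(x,proj([pb[0]+c*x-s*.044,pb[1]+s*x+c*.044,.1136],K,E).round(1))
im=load("pics/scene4.npz")[0].astype(float); m=np.clip(im[...,2]-np.maximum(im[...,0],im[...,1])-40,0,80); yy,xx=np.mgrid[:420,:560]; m*=(np.hypot(xx-280,yy-218)<9)
print((m*xx).sum()/m.sum(),(m*yy).sum()/m.sum())
E
```

```text
7.45 [0.4805 0.226  0.1016] [ 1.7997e+02 -1.0000e-02  9.4630e+01]
7.5 [0.4804 0.226  0.1016] [ 1.7998e+02 -1.0000e-02  9.4640e+01]
7.55 [0.4803 0.226  0.1015] [ 1.7999e+02 -1.0000e-02  9.4640e+01]
-0.0084 [[290.4 220.3]]
0.01 [[284.2 217.9]]
0.0135 [[283.  217.5]]
0.0165 [[282.  217.1]]
0.0195 [[281.  216.7]]
0.0225 [[280.  216.3]]
281.40909090909093 217.5611888111888
```

The tab moved about 27 mm to its stop, so the shutter is open. The tool has settled at (0.4803, 0.226), over the amber cell. I'll descend now.

>>> {"fn": "play_rows", "kwargs": {"commands": [[0,0,0,0,0.5,-10,0.6],[0,0,0,0,0.5,-25,0.6],[0,0,0,0,0.5,-40,0.6],[0,0,0,0,0.5,-52,0.6],[0,0,0,0,0.5,-60,0.6],[0,0,0,0,0.5,-60,0.6]]}}

```text
time_s: 8.15
tool_pos: [0.4795, 0.2262, 0.04]
tool_rot: [-179.9, 0.0, 94.6]
force: [1.2, 0.5, 0.0]
opening: 0.0511
```

>>> {"fn": "play_rows", "kwargs": {"commands": [[0,0,0,0,0,-5,0.6],[0,0,0,0,0,-10,0.6],[0,0,0,0,0,-15,0.6],[0,0,0,0,0,-15,0.6],[0,0,0,0,0,-15,0.6]]}}

```text
time_s: 8.65
tool_pos: [0.4803, 0.2265, 0.0263]
tool_rot: [-180.0, 0.0, 94.6]
force: [-0.2, -0.2, -0.2]
opening: 0.0514
```

```bash
python3 look.py 5
```

```text
8.65 [0.4803 0.2265 0.0263] [-179.99    0.     94.64] [-0.2  -0.18 -0.16] 0.051369505942396566
scene tcp px [253.5 323.9]
top tcp px [206.3 247.9]
```

View pics/c5.png

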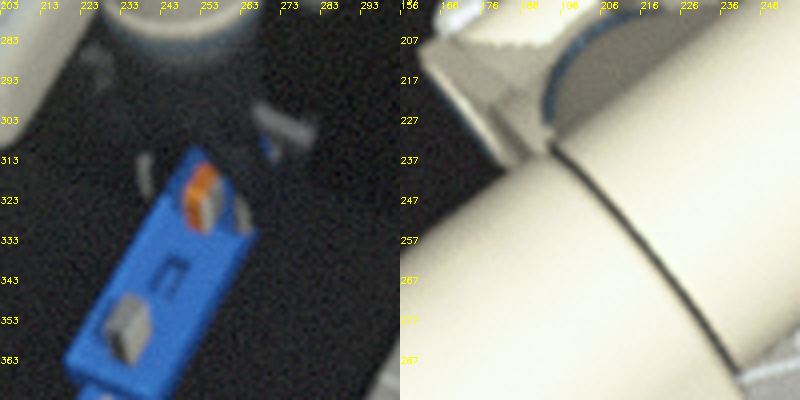

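The fingers bracket the amber cell: pads at (239,316) and (263,327), cell at (252,322). I'll close gently.

>>> {"fn": "play_rows", "kwargs": {"commands": [[0,0,0,0,0,0,0.3],[0,0,0,0,0,0,0.25],[0,0,0,0,0,0,0.2],[0,0,0,0,0,0,0.17],[0,0,0,0,0,0,0.14],[0,0,0,0,0,0,0.1],[0,0,0,0,0,0,0],[0,0,0,0,0,0,0]], "newtons": 20}}

```text
time_s: 9.55
tool_pos: [0.4804, 0.2265, 0.0264]
tool_rot: [180.0, -0.0, 94.6]
force: [-0.6, -1.5, 2.8]
opening: 0.0119
```

>>> {"fn": "play_rows", "kwargs": {"commands": [[0,0,0,0,0,0,0],[0,0,0,0,0,0,0],[0,0,0,0,0,0,0],[0,0,0,0,0,0,0]]}}

```text
time_s: 9.95
tool_pos: [0.4803, 0.2265, 0.0264]
tool_rot: [180.0, -0.0, 94.6]
force: [-2.1, 0.3, 3.9]
opening: 0.0119
```

```bash
python3 look.py 6
```

```text
9.95 [0.4803 0.2265 0.0264] [180.    -0.    94.64] [-2.08  0.26  3.92] 0.011856510480102505
scene tcp px [253.5 323.9]
top tcp px [206.3 247.9]
```

View pics/c6.png

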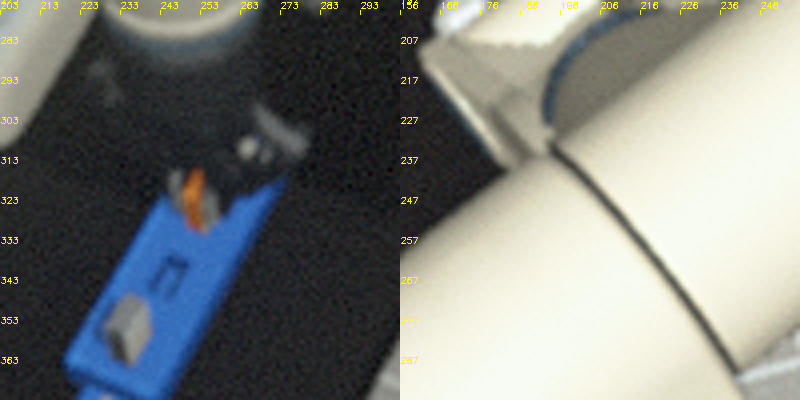

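>>> {"fn": "play_rows", "kwargs": {"commands": [[0,0,0,0,0,2,0],[0,0,0,0,0,6,0],[0,0,0,0,0,12,0],[0,0,0,0,0,20,0],[0,0,0,0,0,28,0],[0,0,0,0,0,36,0],[0,0,0,0,0,44,0],[0,0,0,0,0,44,0]], "newtons": 30}}

```text
time_s: 10.85
tool_pos: [0.4811, 0.2269, 0.0717]
tool_rot: [179.9, -0.0, 94.6]
force: [0.3, -0.1, -0.1]
opening: 0.012
```

```bash
python3 look.py 7
```

```text
10.85 [0.4811 0.2269 0.0717] [ 1.7988e+02 -4.0000e-02  9.4640e+01] [ 0.33 -0.15 -0.08] 0.012036145147233928
scene tcp px [251.9 312.4]
top tcp px [204.5 243.5]
```

View pics/c7.png

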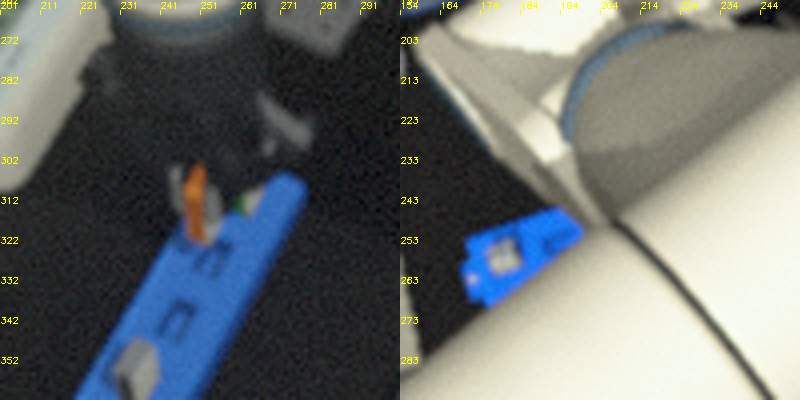

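The amber cell is up, at scene (250,312), and its compartment is empty. Next I check the bench fit against the engraved cross, enlarged, and the cell's place in the fingers.

```bash
python3 - <<'E'
from fit import *
pb=np.load("bench.npy")
def zoom(f,c,w,s,lines,o):
    im,K,E=load(f); x0,y0=(np.array(c)-w/2).astype(int)
    a=im[y0:y0+w,x0:x0+w].astype(float); a=(a-a.min())/(np.percentile(a,99)-a.min())*255
    cr=cv2.resize(np.clip(a,0,255).astype(np.uint8),None,fx=s,fy=s,interpolation=cv2.INTER_CUBIC); raw=cr.copy()
    for P in lines:
        q=(proj(P,K,E)-[x0,y0]+.5)*s; cv2.polylines(cr,[q.astype(int)],False,(0,255,255),1)
    cv2.imwrite(o,np.hstack([raw,cr]))
L=[pts(pb,[[-.015,0,.014],[.015,0,.014]]),pts(pb,[[0,-.015,.014],[0,.015,.014]])]
zoom("pics/top0.npz",(295,208),30,13,L,"pics/z_top.png")
zoom("pics/scene4.npz",(298,234),30,13,L,"pics/z_scene.png")
p=np.array([.4811,.2269]); a=np.radians(94.64-90); R=np.array([[np.cos(a),-np.sin(a)],[np.sin(a),np.cos(a)]])
zf=.004+.0453
def ring(z,hx=.00625,hy=.01125):
    q=np.array([[-1,-1],[1,-1],[1,1],[-1,1],[-1,-1]])*[hx,hy]@R.T+p; return np.c_[q,np.full(5,z)]
zoom("pics/scene7.npz",(250,312),40,10,[ring(zf),ring(zf+.044),ring(zf+.048,.0055,.0105)],"pics/z_cell.png")
E
```

```text
(no output)
```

View pics/z_top.png

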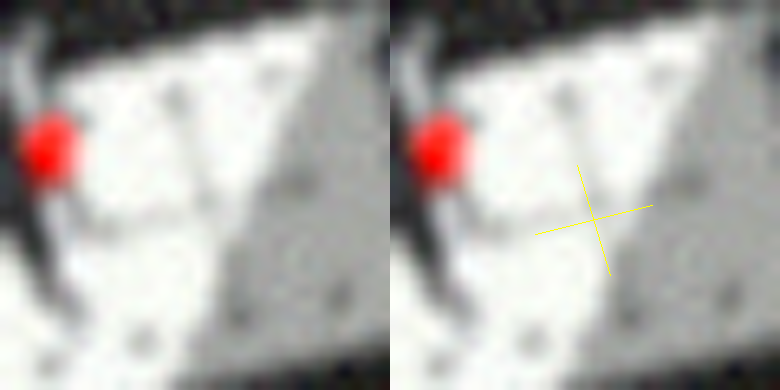

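View pics/z_scene.png

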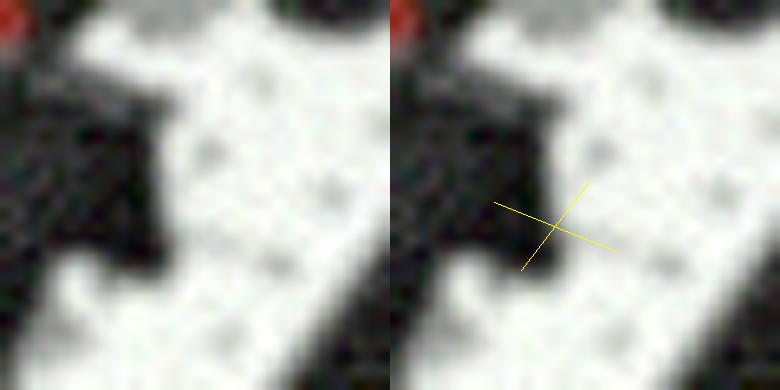

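View pics/z_cell.png

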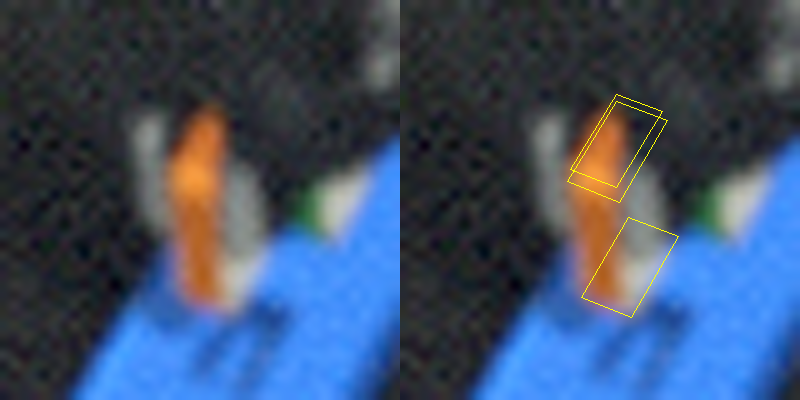

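The cross in the top view at about (295.5,208.3) lies 1 px beyond the fit. The base's front and left edges are probably the lower ones, since its side faces are visible, so I refit with that.

```bash
cat > run4.py <<'E'
from fit import *
def box(lx,ly,h): return [[sx*lx/2,sy*ly/2,h] for sx,sy in((-1,-1),(1,-1),(1,1),(-1,1))]
B=box(.085,.270,.014); Bb=box(.085,.270,0)
gray=lambda im: im.mean(2)
p=np.load("bench.npy")
V["s4"]=load("pics/scene4.npz")
ed=[("top",Bb[3],Bb[0],.05,.95),("top",Bb[2],Bb[3],.1,.9),("top",B[0],B[1],.05,.3),("top",B[1],B[2],.45,.62),
    ("scene",Bb[3],Bb[0],.05,.95),("scene",Bb[2],Bb[3],.35,.95),("s4",B[0],B[1],.1,.55)]
pb=edgefit(p,ed,gray,half=3)
print("bench",pb,np.degrees(pb[2]))
pt=edgefit(p,ed[:4],gray,half=3); print("top only",pt,np.degrees(pt[2]))
np.save("bench2.npy",pb)
for n in("top","scene"): print(n,proj(pts(pb,[[0,0,.014]]),*V[n][1:]).round(2))
L=[pts(pb,[[-.015,0,.014],[.015,0,.014]]),pts(pb,[[0,-.015,.014],[0,.015,.014]]),pts(pb,B+B[:1]),pts(pb,Bb+Bb[:1])]
def zoom(f,c,w,h,s,lines,o):
    im,K,E=load(f); x0,y0=int(c[0]-w/2),int(c[1]-h/2)
    a=im[y0:y0+h,x0:x0+w].astype(float); a=(a-a.min())/(np.percentile(a,99)-a.min())*255
    cr=cv2.resize(np.clip(a,0,255).astype(np.uint8),None,fx=s,fy=s,interpolation=cv2.INTER_CUBIC)
    for P in lines:
        q=(proj(P,K,E)-[x0,y0]+.5)*s; cv2.polylines(cr,[q.astype(int)],False,(0,255,255),1)
    cv2.imwrite(o,cr)
zoom("pics/top0.npz",(297,208),100,60,8,L,"pics/y_top.png")
zoom("pics/scene4.npz",(298,234),80,95,6,L,"pics/y_scene.png")
E
python3 run4.py
```

```text
top 114 rms px 0.258
scene 74 rms px 0.381
s4 12 rms px 0.198
top [-0.0425, 0.135, 0] [-0.0425, -0.135, 0] 75 mean 0.04
top [0.0425, 0.135, 0] [-0.0425, 0.135, 0] 20 mean 0.19
top [-0.0425, -0.135, 0.014] [0.0425, -0.135, 0.014] 6 mean 0.14
top [0.0425, -0.135, 0.014] [0.0425, 0.135, 0.014] 13 mean -0.51
scene [-0.0425, 0.135, 0] [-0.0425, -0.135, 0] 68 mean -0.11
scene [0.0425, 0.135, 0] [-0.0425, 0.135, 0] 6 mean -1.06
s4 [-0.0425, -0.135, 0.014] [0.0425, -0.135, 0.014] 12 mean 0.04
bench [ 0.53671967 -0.07848454 -0.01796071] -1.0290730898444351
top 114 rms px 0.238
top [-0.0425, 0.135, 0] [-0.0425, -0.135, 0] 75 mean -0.06
top [0.0425, 0.135, 0] [-0.0425, 0.135, 0] 20 mean 0.07
top [-0.0425, -0.135, 0.014] [0.0425, -0.135, 0.014] 6 mean 0.26
top [0.0425, -0.135, 0.014] [0.0425, 0.135, 0.014] 13 mean -0.44
top only [ 0.53635899 -0.07799742 -0.01563622] -0.8958893276314659
top [[295.52 207.87]]
scene [[294.07 234.79]]
```

View pics/y_top.png

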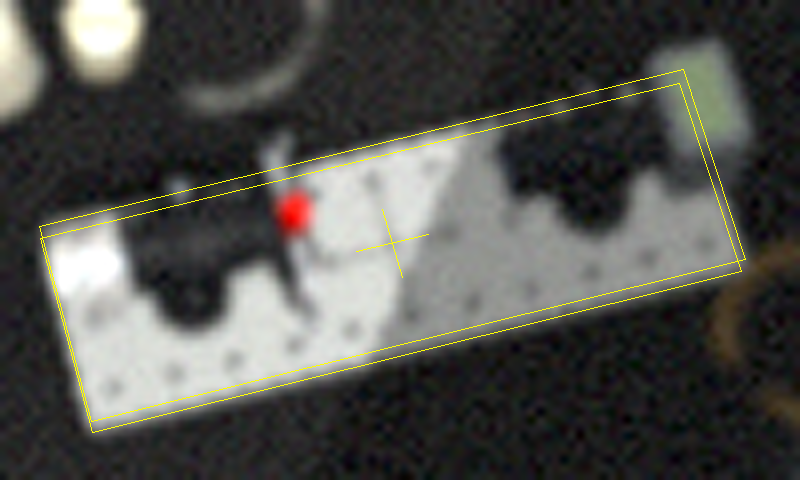

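View pics/y_scene.png

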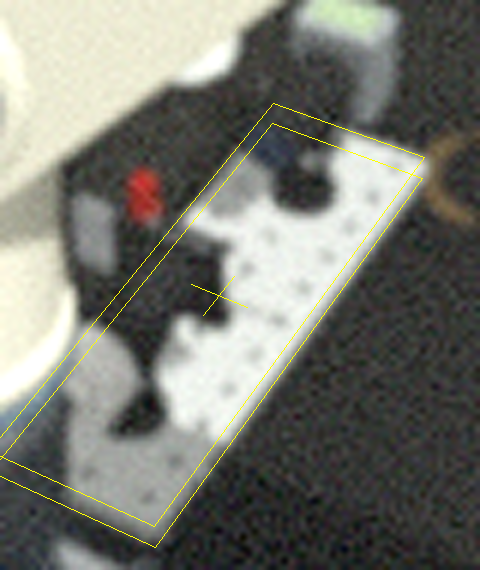

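```bash
python3 - <<'E'
from fit import *
pb=np.load("bench2.npy")
for n,f in(("top","pics/top0.npz"),("s0","pics/scene0.npz"),("s4","pics/scene4.npz")):
    im,K,E=load(f); g=im.astype(float).mean(2)
    def prof(P): 
        q=proj(pts(pb,P),K,E); return map_coordinates(g,[q[:,1],q[:,0]],order=3)
    s=np.arange(-.009,.0091,.001)
    for nm,rng in(("+y",(.004,.018)),("-y",(-.018,-.004))):
        a=np.mean([prof([[x,y,.014] for x in s]) for y in np.linspace(*rng,15)],0); print(n,"x-profile",nm,a.round(0).astype(int).tolist())
    for nm,rng in(("+x",(.004,.018)),("-x",(-.018,-.004))):
        a=np.mean([prof([[x,y,.014] for y in s]) for x in np.linspace(*rng,15)],0); print(n,"y-profile",nm,a.round(0).astype(int).tolist())
E
```

```text
top x-profile +y [184, 183, 181, 177, 173, 170, 168, 166, 167, 169, 173, 177, 181, 184, 185, 185, 184, 184, 184]
top x-profile -y [132, 134, 135, 136, 137, 137, 138, 140, 143, 148, 154, 160, 166, 172, 176, 179, 181, 182, 183]
top y-profile +x [187, 187, 186, 185, 183, 180, 177, 172, 169, 167, 167, 170, 174, 178, 181, 183, 185, 186, 186]
top y-profile -x [132, 135, 138, 140, 142, 142, 143, 144, 146, 149, 155, 161, 168, 173, 178, 180, 182, 182, 182]
s0 x-profile +y [79, 71, 64, 57, 50, 45, 41, 39, 39, 39, 38, 37, 37, 37, 38, 38, 38, 39, 39]
s0 x-profile -y [111, 114, 116, 116, 115, 115, 115, 115, 112, 107, 100, 93, 84, 74, 64, 55, 47, 40, 36]
s0 y-profile +x [36, 34, 34, 34, 35, 36, 36, 35, 35, 35, 36, 37, 37, 36, 35, 34, 34, 34, 34]
s0 y-profile -x [110, 113, 116, 118, 120, 121, 121, 120, 119, 117, 114, 112, 109, 106, 102, 98, 95, 91, 88]
s4 x-profile +y [66, 57, 51, 46, 42, 37, 33, 31, 31, 33, 35, 37, 38, 38, 37, 37, 36, 34, 32]
s4 x-profile -y [144, 143, 142, 139, 136, 132, 129, 125, 122, 118, 111, 103, 93, 83, 72, 62, 52, 43, 37]
s4 y-profile +x [37, 35, 33, 32, 31, 30, 29, 29, 30, 32, 33, 34, 34, 34, 33, 33, 33, 33, 33]
s4 y-profile -x [144, 143, 143, 142, 141, 139, 135, 131, 127, 122, 118, 114, 110, 106, 102, 99, 96, 92, 88]
```

The engraved line's dark profile puts the beam at x≈0.535, y≈-0.078, with yaw about -1.0°. I'll carry the cell high over the bench.

>>> {"fn": "play_rows", "kwargs": {"commands": [[0,0,0,0,0,20,0],[0,0,0,0,0,50,0],[0,0,0,0,0,85,0],[0,0,0,5,-15,110,0],[0,0,-0.02,15,-45,125,0],[0,0,-0.03,22,-85,130,0],[0,0,-0.05,29,-125,130,0],[0,0,-0.06,36,-165,130,0]]}}

```text
time_s: 11.75
tool_pos: [0.5162, 0.0601, 0.2002]
tool_rot: [180.0, 0.0, 91.2]
force: [0.6, 0.5, 0.0]
opening: 0.0114
```

>>> {"fn": "play_rows", "kwargs": {"commands": [[0,0,-0.01,5,-38,0,0],[0,0,-0.02,10,-73,0,0],[0,0,-0.03,14,-103,0,0],[0,0,-0.038,17,-125,0,0],[0,0,-0.038,19,-136,0,0],[0,0,-0.038,19,-139,0,0],[0,0,-0.038,19,-139,0,0],[0,0,-0.038,19,-139,0,0]]}}

```text
time_s: 12.55
tool_pos: [0.5351, -0.0766, 0.2001]
tool_rot: [-180.0, -0.0, 89.1]
force: [0.6, -0.3, 0.2]
opening: 0.0112
```

```bash
python3 look.py 8
```

```text
12.55 [ 0.5351 -0.0766  0.2001] [-1.7997e+02 -2.0000e-02  8.9070e+01] [ 0.61 -0.25  0.16] 0.011249847653098242
scene tcp px [295.2 182.7]
top tcp px [297.8 186. ]
```

View pics/c8.png

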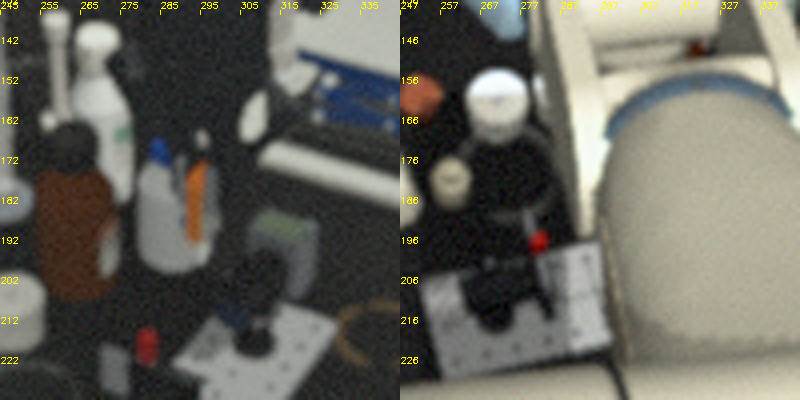

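```bash
cat > wire.py <<'E'
import sys
from fit import *
from rig import manip
t=sys.argv[1]; cx,cy=map(float,sys.argv[2:4])
s=manip.read_state(); p=s["tool_pos"]; a=np.radians(s["tool_rot"][2]-90)
R=np.array([[np.cos(a),-np.sin(a)],[np.sin(a),np.cos(a)]]); zf=p[2]-.0264+.004
def ring(z,hx=.00625,hy=.01125):
    q=np.array([[-1,-1],[1,-1],[1,1],[-1,1],[-1,-1]])*[hx,hy]@R.T+p[:2]; return np.c_[q,np.full(5,z)]
im,K,E=load(f"pics/scene{t}.npz"); w=40;S=10; x0,y0=int(cx-20),int(cy-20)
b=im[y0:y0+w,x0:x0+w].astype(float); b=np.clip(b*1.4,0,255).astype(np.uint8)
cr=cv2.resize(b,None,fx=S,fy=S,interpolation=cv2.INTER_CUBIC); raw=cr.copy()
L=[ring(zf),ring(zf+.044),ring(zf+.048,.0055,.0105)]+[np.array([ring(zf)[i],ring(zf+.044)[i]]) for i in range(4)]
for P in L:
    q=(proj(P,K,E)-[x0,y0]+.5)*S; cv2.polylines(cr,[q.astype(int)],False,(0,255,255),1)
cv2.imwrite(f"pics/w{t}.png",np.hstack([raw,cr]))
print("cell centre est",p[:2],zf+.024, "opening",s["opening"])
E
python3 wire.py 8 293 182
```

```text
cell centre est [ 0.5351743 -0.0765592] 0.20182295262590608 opening 0.011418833076068264
```

View pics/w8.png

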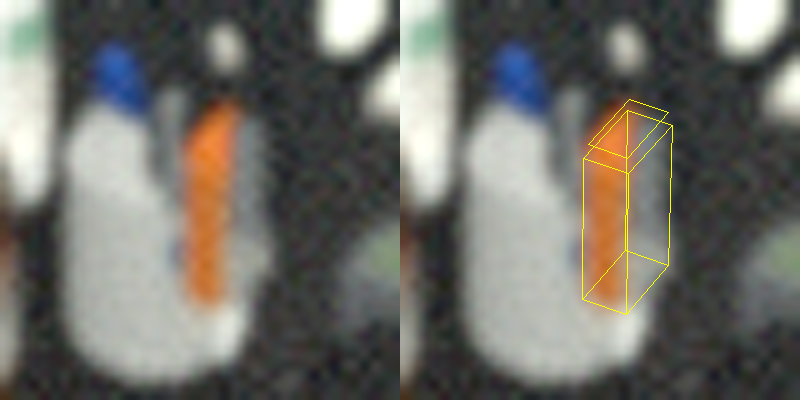

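The cell sits upright in the fingers and matches the predicted wireframe within about 1 px. I'll lower it into the gap.

>>> {"fn": "play_rows", "kwargs": {"commands": [[0,0,0,0,-1.5,-10,0],[0,0,0,0,-1.5,-25,0],[0,0,0,0,-1.5,-40,0],[0,0,0,0,-1.5,-55,0],[0,0,0,0,-1.5,-68,0],[0,0,0,0,-1.5,-76,0],[0,0,0,0,-1.5,-80,0],[0,0,0,0,-1.5,-80,0]]}}

```text
time_s: 13.45
tool_pos: [0.5351, -0.0789, 0.1199]
tool_rot: [-180.0, -0.0, 89.0]
force: [0.1, 0.7, -0.7]
opening: 0.0116
```

>>> {"fn": "play_rows", "kwargs": {"commands": [[0,0,0,0,0,-6,0],[0,0,0,0,0,-14,0],[0,0,0,0,0,-24,0],[0,0,0,0,0,-34,0],[0,0,0,0,0,-42,0],[0,0,0,0,0,-46,0],[0,0,0,0,0,-46,0],[0,0,0,0,0,-46,0]]}}

```text
time_s: 14.25
tool_pos: [0.5354, -0.079, 0.0743]
tool_rot: [-180.0, -0.0, 89.0]
force: [0.6, 0.3, 0.2]
opening: 0.0122
```

>>> {"fn": "play_rows", "kwargs": {"commands": [[0,0,0,0,0,0,0],[0,0,0,0,0,0,0],[0,0,0,0,0,0,0],[0,0,0,0,0,0,0]]}}

```text
time_s: 14.65
tool_pos: [0.5354, -0.079, 0.0745]
tool_rot: [180.0, 0.0, 89.0]
force: [-0.2, -0.2, -0.4]
opening: 0.0118
```

```bash
python3 look.py 9; python3 wire.py 9 293 220
```

```text
14.65 [ 0.5354 -0.079   0.0745] [179.98   0.    89.02] [-0.16 -0.21 -0.4 ] 0.011820431293171126
scene tcp px [294.9 219.1]
top tcp px [296.6 201.4]
cell centre est [ 0.53535065 -0.07902014] 0.07598429516206903 opening 0.011649895995049578
```

View pics/c9.png

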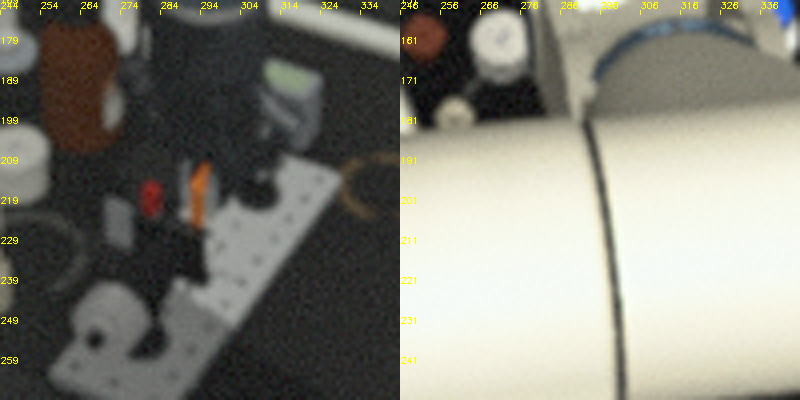

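View pics/w9.png

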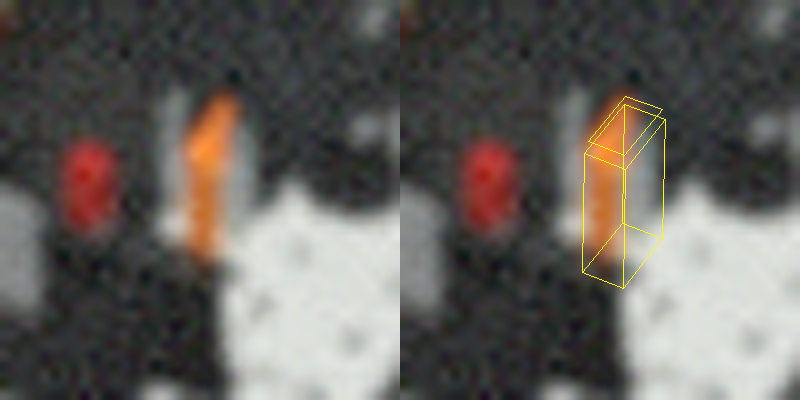

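The cell hangs upright in the gap with free-air forces, and the scene view shows it at (291,218) beside the open tab at (280,218). The tool has settled on target, so I'm handing in.

```bash
python3 - <<'E'
from rig import manip
s=manip.read_state(); print(s["time_s"],s["tool_pos"].round(4),s["qd"].round(2),s["force"].round(2),s["opening"])
print(manip.close_job())
E
```

```text
14.75 [ 0.5354 -0.079   0.0744] [ 0.03  0.09 -0.06  0.1   0.05  0.06] [-0.51 -0.16 -1.31] 0.011649895995049578
the job is handed in; nothing more can be done
None
```

The shutter is open and the amber cell is held upright and still in the light path. I handed the job in at 14.75 s; no verdict is reported.

**What I did**
- **Shutter:** I pushed the red tab until it hit its end stop, where the force rose to 19 N. The images put its travel at about 27 mm.
- **Cell:** I gripped the amber cell by its frosted faces, raised the grip to 30 N as I lifted it, and lowered it from above into the gap between source and detector.

**Last checks**
- **Position:** my estimate of the cell centre was (0.5354, -0.079, 0.076). Beam_mid by my image fits was about (0.535, -0.078, 0.075), with yaw within about 0.1°.
- **Hold:** the outside force was about 1 N or less and the joints were at rest. The wireframe drawn on the scene image matched the cell within about a pixel, but the cell's foot was hidden there.

**Where checks disagreed or were missing**
- **Beam position across the bench:** the engraved cross and back edge gave x of about 0.535, while the front edge gave about 0.5365. Both are within the 4 mm tolerance of where I held the cell.
- **Grip opening:** it read 11.2–12.2 mm, slightly under the cell's 12.5 mm width. I put this down to the pads giving a little and did not confirm it.
- **Top camera:** the arm blocked its view of the cell at the end, so the final visual check is from the scene camera only.
- **Green and grey cells:** I saw them standing just after the lift, but took no separate look at the rack afterwards.

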